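# Seat a capacitor in the tester's V-stop and scan its label

### The arm

A 6-joint arm with a two-finger parallel gripper is mounted at the origin on the work surface. World frame = base frame: x ahead of the robot, y to its left, z up, the work surface at z = 0. Lengths are in m, angles in rad, forces in N, time in s.
With the tool pointing down it reaches from about 0.25 to 0.775 m from the base axis. Payload 4 kg.
Tool frame: the origin (TCP) lies on the centre line of the jaws, within the pads' length; the fingertips stand 22 mm ahead of it and the grasp point (between the pads) lies 3 mm ahead of it (bot.tip_reach is the distance from the TCP to the fingertips, in m); z points along the fingers, y is the line along which they close (so a half turn about z gives the same grasp; the last joint's range is limited). The gripper opens to 94 mm and grips with 3 to 60 N. Pads are 16 mm wide; open, the fingers measure 119 mm over their backs; the gripper's body (75 mm by 177 mm) begins 78 mm behind the grasp point.
Start: joints at [-1.372, 0.087, 1.371, -0, 1.684, -0.103], TCP at [0.163, -0.525, 0.228] pointing down, gripper open.
Joint ranges: [-3.1, 3.1], [-0.76, 2.03], [0.27, 2.55], [-1.08, 4.22], [0.17, 2.65], [-2.57, 2.57]. Speed limits (rad/s): [2.79, 2.79, 3.14, 3.14, 3.14, 3.14].

### API

Orientations are given as a unit quaternion [w, x, y, z].
In Python, from rig import bot, set_gripper, planner, sense, imaging, job gives the robot as it stands. Calls block until the motion is done:
- bot.goto(position, orientation): joint-space move of the TCP to a pose.
- bot.move_straight(position, frame=None, speed=0.15): straight line of the TCP; frame=None keeps the orientation; speed is the mean speed in m/s.
- bot.move_joints(angles): joint-space move.
- set_gripper(opening, effort=None): opening from 0.0 (shut) to 1.0 (fully open); effort is the grip in N (None keeps the last); returns when the fingers have stopped.
- bot.dwell(seconds).
- planner.inverse_kinematics(position, orientation): joint angles nearest the present ones, or None.
- sense(): the state.
- imaging.grab_frame(name): name is "scene" or "top"; returns the picture (384x512x3 uint8, red, green, blue); there is no depth.
- imaging.camera_info(name): a dict with "fov_y" (degrees; the focal length in pixels is half the picture's height over the tangent of half this angle, whatever the lens; pixels are square), "cx", "cy" (the principal point, pixels), "D" ([k1, k2, p1, p2, k3] as OpenCV has them; the pictures are not rectified), "rvec" (rotation vector, rad) and "tvec" (3), from world to camera coordinates, as OpenCV has them. Camera axes: x right, y down, z forward; pixel columns grow to the right and rows downward; lengths in m; the calibration is good to about 2 mm. A picture is of the moment at which its call begins. camera_info takes no time and is no camera call.
A pose or a line that the arm cannot do raises bot.PlanningError and nothing moves.
- job.close_job(): hands the job in; it is judged then, once.
The state is a dict: "clock": time; "qpos": joint angles; "dq": joint speeds; "effort": joint torques, N m; "eef_pos": TCP position; "tcp_rot": TCP orientation; "ft_force": force on the tool from outside, world axes, zero at the start; "wrist_torque": the same for the moment, N m; "grip_width": opening from 0.0 (shut) to 1.0 (fully open); "finger_force": force on a finger pad.
Only numpy, scipy, OpenCV 4.12 (cv2) and the standard library are available. Lean on these libraries where they do the work, as an engineer would, in place of code of your own. Each camera call takes 0.05 s, during which the arm holds its last target. There are 200 camera calls.

### The job

Stand the thicker capacitor in the tester's V-stop, pushed fully home so that it sits centred against both faces, and only then take the hand scanner from its rest and read the capacitor's label there: point the scanner's window squarely at the middle of the label from 5 to 13 cm away and hold it still for about two seconds. Then lay the scanner back in its rest the way it lay, leaving the capacitor upright and seated. Do not let the scanner touch the capacitor, and leave everything else on the bench where it stands.

Things in the scene. Friction and masses are not known exactly. Their poses are not given: they have to be found in the camera images.
- capacitor: The thicker of two upright capacitors, loose: black cylinder, 55 mm diameter, 85 mm tall, about 0.2 kg, aluminium deck with two 6 mm brass terminals. Origin: centre of its underside, z up. The label is on its -x side; a white paper tab on the rim of its top marks that side. It and the slim one start on either of two places.
- label (a point): Middle of the white barcode label (34 mm wide, 30 mm high) on the capacitor's round side, 50 mm above its underside, 27.5 mm from its axis towards the capacitor's -x, which is the label's outward normal.
- v_stop: Fixed V-stop of the tester: two upright polished aluminium faces 25 mm high, at 90 degrees, open towards its -x. Origin: on the bench, where the axis of the 55 mm capacitor stands when it touches both faces. The faces end 49 mm to either side (y), at x = 0 to 10 mm. Behind, from x = 73 to 158 mm, the grey tester box, 150 mm wide, 77 mm high with its studs.
- scanner: Hand scanner, loose, 0.15 kg: grey bar 34 mm wide (y), 30 mm high (z), from x = -73 to 45 mm, then a black head 46 mm wide, 36 mm high, to x = 75 mm. Origin in the plane of its underside; x = the way it looks; z up in its rest. Can be gripped across its width at x = -8 mm, between the yokes.
- window (a point): Middle of the scanner's amber window, on the front end of its head, at (75, 0, 18) mm from the scanner's origin; its x axis is the direction of the reading beam, axes parallel to the scanner's.
- rest: Fixed black scanner rest: foot 140 x 70 x 8 mm, two forked yokes 10 mm thick at x = 36 and -52 mm. The scanner lies along its +x with its origin 28 mm above the rest's origin; about 2 mm play each side, cheeks flaring to 42 mm above the bench; the head is 4 mm ahead of the front yoke. Origin: centre of the foot's underside.
- slim_capacitor: Bystander, loose: the slimmer black capacitor, upright, 36 mm in diameter, 70 mm tall plus 6 mm terminals, with a similar label. Origin: centre of its underside. To be left where it stands.
- spray_bottle: Bystander, loose: white bottle 44 mm in diameter, 150 mm tall, upright. Origin: centre of its underside.
- solder_spool: Bystander, loose: upright spool 56 mm in diameter, 40 mm tall. Origin: centre of its underside.
- multimeter: Bystander, loose: yellow and black meter lying flat, 140 mm (x) by 75 mm (y), 41 mm high. Origin: centre of its underside.
- screwdriver: Bystander, loose: yellow-handled screwdriver lying flat on the bench between the capacitors and the scanner's rest, 170 mm long along its x, under 35 mm high.
- parts_tray: Fixed grey parts tray, 80 mm (x) by 110 mm (y), 22 mm high. Origin: centre of its underside.
- circuit_board: Fixed circuit board on standoffs, 85 mm (x) by 120 mm (y), under 25 mm high. Origin: centre of its underside.
There are look-alikes about, which are no part of the job. What is shaped like the scanner but pink or turquoise is not meant.

How it is judged:
On the way, in this order (a step that is already met when the one before it is completed fails the run):
1. The thicker capacitor stands upright in the V-stop, centred against both faces (axis within 3 mm of the seat) (horizontal distance between capacitor and v_stop below 0.003 m and angle between capacitor's own z axis and vertical below 0.06 rad and height (world z) of capacitor below 0.004 m), for 0.3 s.
2. Capacitor seated, scanner still for 1.5 s: window 5 to 13 cm from the label, beam within 13 mm of its middle sideways and in height, within 34 degrees of square to it (all of step 1 and x of label in the frame of window between 0.05 and 0.13 m and y of label in the frame of window between -0.013 and 0.013 m and z of label in the frame of window between -0.013 and 0.013 m and angle between the x axis of scanner and the x axis of capacitor, either way round below 0.6 rad and linear speed of scanner below 0.02 m/s and angular speed of scanner below 0.15 rad/s), for 1.5 s.
At the end, for the whole second after the job is handed in: The thicker capacitor stands upright in the V-stop, its axis within 3 mm of the seat. The scanner lies at rest in both yokes of its rest, looking the way it did at first, within 12 mm along and 6 mm across of its place and 0.1 rad of the rest's direction (all of step 1 and x of scanner in the frame of rest between -0.012 and 0.012 m and y of scanner in the frame of rest between -0.006 and 0.006 m and z of scanner in the frame of rest between 0.024 and 0.032 m and angle between the x axis of scanner and the x axis of rest, either way round below 0.1 rad and angle between scanner's own z axis and vertical below 0.1 rad and x of window in the frame of rest above 0 m and linear speed of each of scanner, capacitor below 0.02 m/s); the robot touches nothing.
It fails at once if a loose bystander (slim capacitor, bottle, spool, meter or screwdriver) is moved by more than 2 cm (distance of any of slim_capacitor, spray_bottle, solder_spool, multimeter, screwdriver from where it was at the start of the episode above 0.02 m).
It fails at once if a capacitor or the bottle is tipped over (angle between any of capacitor, slim_capacitor, spray_bottle's own z axis and vertical above 0.6 rad).
It fails at once if the scanner touches the capacitor (contact force between scanner and capacitor above 1 N).
It also fails if it takes over 72 s, if anything falls off the work surface, if the arm or the gripper's body presses on something with over 40 N, if the wrist force passes 120 N, or if a joint passes its speed limit or range.

## Working session

There is one attempt and no reset: what is moved stays moved. The work goes in short steps, each a Python script; the robot and the scene stay as the last script left them, time stands still between calls to the robot, and variables do not carry over. Pictures are saved under pics/ and viewed, at most 10 in all, crops included, and the job is handed in when it is done.

```bash
mkdir -p pics; ls
python3 - <<'E'
from rig import bot, sense, imaging
import cv2
for n in("scene","top"):
    im=imaging.grab_frame(n); cv2.imwrite(f"pics/{n}0.png",im[:,:,::-1]); print(imaging.camera_info(n))
    cv2.imwrite(f"pics/{n}0b.png",cv2.resize(im[:,:,::-1],(800,600),interpolation=cv2.INTER_CUBIC))
s=sense();print(s['clock'],s['eef_pos'],s['tcp_rot'],bot.tip_reach)
E
```

```text
pics
{'fov_y': 55.501793735218676, 'cx': 267.49685134940813, 'cy': 193.5925939435777, 'D': array([0.0046461, 0.       , 0.       , 0.       , 0.       ]), 'rvec': array([ 1.80466652,  1.39188809, -0.72954162]), 'tvec': array([-0.05598179, -0.25836905,  1.46814352])}
{'fov_y': 47.215167507815735, 'cx': 253.0933335205516, 'cy': 192.31013286955977, 'D': array([0.00319655, 0.        , 0.        , 0.        , 0.        ]), 'rvec': array([ 2.20259088, -2.17899603,  0.07595053]), 'tvec': array([-0.08343646,  0.51682409,  1.17946928])}
0.1 [ 0.16340967 -0.52471148  0.22643139] [-9.72631890e-04  9.88631591e-01  1.50355013e-01 -4.35076179e-05] 0.022
```

View pics/top0b.png

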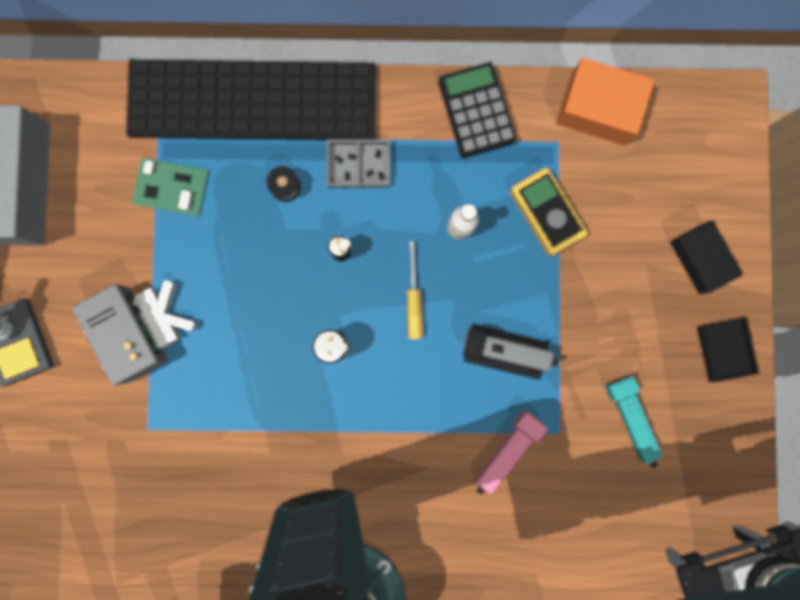

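View pics/scene0b.png

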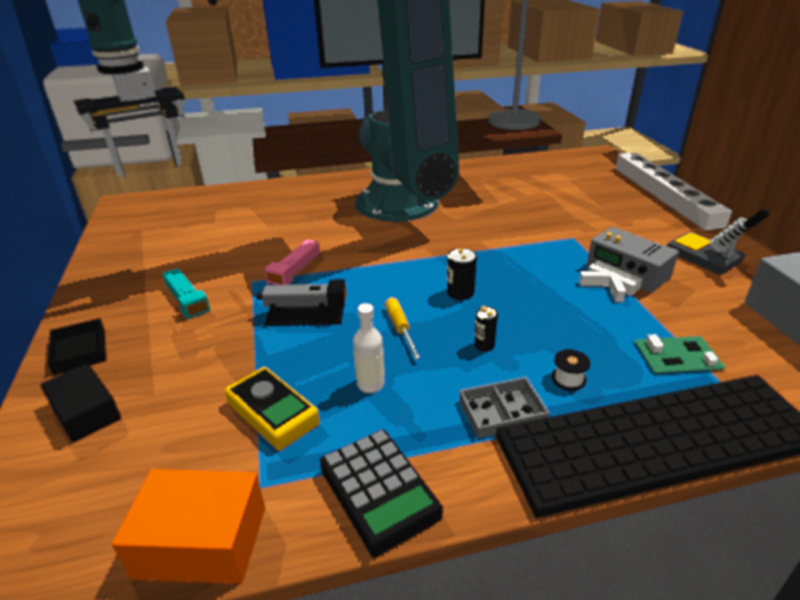

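The top view (800×600 scale) shows the thick capacitor at (330,346), the slim one at (340,247) and the V-stop at (168,312) beside the box at (118,335). The scanner lies in its rest at (512,352) with its head on the left.

Possible mix-ups:
- **Capacitor:** thick (330,346) or slim (340,247). I choose (330,346), the larger one.
- **Scanner:** grey in the black rest (512,352), pink (512,452) or turquoise (635,420). I choose the grey one.

Next I check both choices in close crops.

```bash
cat > h.py <<'E'
import numpy as np, cv2
from rig import imaging
def cam(n):
    c=imaging.camera_info(n); f=192/np.tan(np.radians(c['fov_y']/2))
    K=np.array([[f,0,c['cx']],[0,f,c['cy']],[0,0,1]]); return K,c['D'],cv2.Rodrigues(c['rvec'])[0],c['tvec']
def onplane(n,px,z):
    K,D,R,t=cam(n); px=np.atleast_2d(np.array(px,float))
    u=cv2.undistortPoints(px[:,None],K,D)[:,0]; d=np.c_[u,np.ones(len(u))]@R; C=-R.T@t
    return C+d*((z-C[2])/d[:,2])[:,None]
def proj(n,P):
    K,D,R,t=cam(n); return cv2.projectPoints(np.atleast_2d(np.array(P,float)),R,t,K,D)[0][:,0]
E
python3 - <<'E'
import cv2,numpy as np
im=cv2.imread('pics/top0.png')
def crop(x,y,w,h,s): return cv2.resize(im[y:y+h,x:x+w],None,fx=s,fy=s,interpolation=cv2.INTER_NEAREST)
a=crop(45,170,100,75,4.0)   # V stop
b=crop(185,195,60,50,5.0)     # cap
c=crop(290,200,75,50,6)   
W=np.zeros((600,800,3),np.uint8)
W[:300,:400]=a; W[:250,450:750]=b; W[300:600,:450]=c
sl=crop(195,145,40,35,8)[:280,:320]; W[310:590,470:790]=sl
cv2.imwrite('pics/crop1.png',W)
E
```

```text
(no output)
```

View pics/crop1.png

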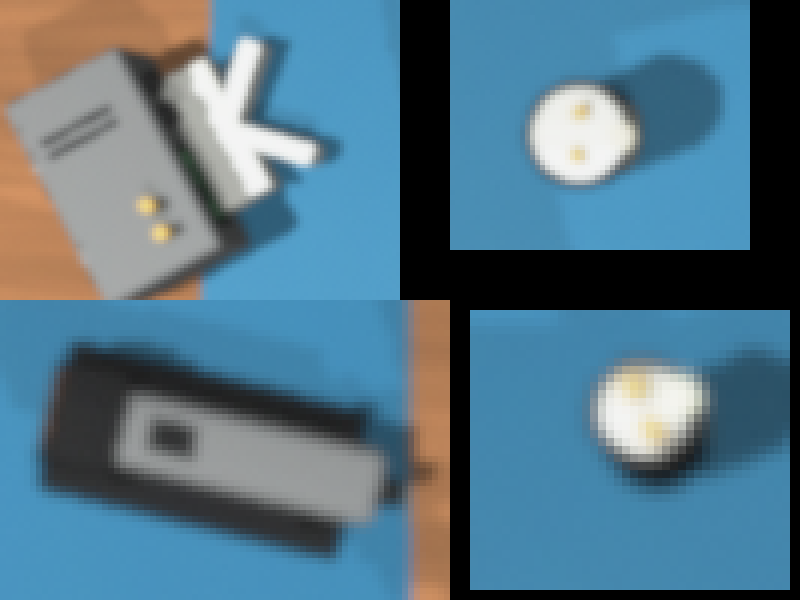

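The crop shows the thick capacitor centred at about (211,222) in the original image, with its tab to the right (towards -y). The V opens right and up. The scanner is grey, with its black head on the left at about (301,222). Both choices are confirmed, so next I measure them.

```bash
cat > meas.py <<'E'
from h import *
np.set_printoptions(precision=4,suppress=True)
S=4
def load(n): return cv2.imread(f'pics/{n}0.png')
def polys(n,box,fn,eps,amin):
    im=load(n); x,y,w,h=box
    c=cv2.resize(im[y:y+h,x:x+w],None,fx=S,fy=S,interpolation=cv2.INTER_CUBIC)
    m=fn(cv2.cvtColor(c,cv2.COLOR_BGR2HSV).astype(int)).astype(np.uint8)
    for q in cv2.findContours(m,cv2.RETR_EXTERNAL,cv2.CHAIN_APPROX_NONE)[0]:
        if cv2.contourArea(q)>amin*S*S:
            f=lambda p:(p.reshape(-1,2)+.5)/S-.5+[x,y]
            yield f(q),f(cv2.approxPolyDP(q,eps*S,True))
white=lambda H:(H[...,1]<60)&(H[...,2]>195)
for q,p in polys('top',(80,170,50,55),white,.9,30):
    print('V',len(q));[print(a,b,c) for a,b,c in zip(p,onplane('top',p,.025)[:,:2],onplane('top',p,0)[:,:2])]
grey=lambda H:(H[...,1]<45)&(H[...,2]>110)&(H[...,2]<185)
for q,p in polys('top',(45,170,60,85),grey,1.5,300):
    print('box');[print(a,b) for a,b in zip(p,onplane('top',p,.065)[:,:2])]
for nm,bx,z in(('cap',(190,200,50,45),.085),('slim',(203,145,30,35),.070)):
    for q,p in polys('top',bx,lambda H:(H[...,1]<90)&(H[...,2]>140),1,50):
        w=onplane('top',q,z)[:,:2]; (c,r)=cv2.minEnclosingCircle(w.astype(np.float32)); e=cv2.fitEllipse((w*1000).astype(np.float32))
        print(nm,c,r,e,[w.min(0),w.max(0)])
    im=load('top');x,y,w_,h_=bx;c=cv2.cvtColor(im[y:y+h_,x:x+w_],cv2.COLOR_BGR2HSV).astype(int)
    m=((c[...,0]>10)&(c[...,0]<30)&(c[...,1]>70)&(c[...,2]>150)).astype(np.uint8)
    n,_,st,ce=cv2.connectedComponentsWithStats(m)
    for i in range(1,n): print(' gold',st[i,4],onplane('top',ce[i]+[x,y],z+.006)[0,:2])
for q,p in polys('top',(290,200,75,50),lambda H:(H[...,1]<60)&(H[...,2]>110),1.5,80):
    r=cv2.minAreaRect((onplane('top',q,.058)[:,:2]*1000).astype(np.float32));print('scbar',r);print(cv2.boxPoints(r))
    [print(a,b) for a,b in zip(p,onplane('top',p,.058)[:,:2])]
for q,p in polys('top',(285,195,78,60),lambda H:(H[...,2]<85),1.2,80):
    print('rest dark');[print(a,b,c) for a,b,c in zip(p,onplane('top',p,.008)[:,:2],onplane('top',p,.064)[:,:2])]
for nm,px,z in(('bottle',(465*.64,212*.64),.15),('spool',(284*.64,184*.64),.04),('driver',(415*.64,335*.64),.02),('driver tip',(413*.64,242*.64),.01)): print(nm,onplane('top',px,z)[0])
E
python3 meas.py
```

```text
V 515
[105.125 179.125] [0.5485 0.3227] [0.5508 0.331 ]
[100.375 191.375] [0.5152 0.3344] [0.5168 0.343 ]
[ 95.625 184.875] [0.5326 0.3478] [0.5346 0.3567]
[ 92.125 186.125] [0.5292 0.3571] [0.531  0.3662]
[ 91.875 188.625] [0.5224 0.3576] [0.5241 0.3666]
[ 92.125 191.875] [0.5136 0.3566] [0.5151 0.3656]
[ 95.875 196.125] [0.5022 0.3461] [0.5035 0.3549]
[ 98.375 204.625] [0.4794 0.3386] [0.4802 0.3473]
[105.375 217.625] [0.4446 0.3187] [0.4447 0.3269]
[107.875 218.375] [0.4427 0.3119] [0.4427 0.32  ]
[111.875 215.875] [0.4495 0.3014] [0.4497 0.3093]
[108.625 208.875] [0.4682 0.3107] [0.4688 0.3188]
[109.375 207.625] [0.4716 0.3088] [0.4723 0.3168]
[121.875 210.875] [0.4632 0.2749] [0.4637 0.2823]
[122.875 206.125] [0.476  0.2726] [0.4768 0.2799]
[104.375 199.625] [0.493  0.3229] [0.4941 0.3313]
[109.375 182.625] [0.5392 0.3109] [0.5412 0.319 ]
[108.875 180.125] [0.5459 0.3125] [0.5481 0.3206]
box
[ 73.625 182.125] [0.5361 0.3911]
[ 46.375 197.375] [0.4955 0.4604]
[ 72.125 245.375] [0.3719 0.3889]
[ 77.375 244.375] [0.3746 0.3755]
[ 99.125 230.875] [0.41   0.3205]
cap (0.4375023245811
[... 1056 characters left out ...]
3 -0.1998] [ 0.4394 -0.1939]
[297.875 230.125] [ 0.4162 -0.2012] [ 0.4173 -0.1952]
[344.875 240.625] [ 0.389  -0.3295] [ 0.3914 -0.3176]
[344.875 236.375] [ 0.4005 -0.3296] [ 0.4024 -0.3176]
[310.125 228.125] [ 0.422  -0.2347] [ 0.4228 -0.2271]
[308.125 224.375] [ 0.4321 -0.2292] [ 0.4325 -0.2219]
[312.125 214.875] [ 0.4582 -0.2401] [ 0.4573 -0.2323]
[348.375 223.375] [ 0.436  -0.3393] [ 0.4362 -0.3268]
[350.375 222.875] [ 0.4374 -0.3447] [ 0.4376 -0.3321]
[350.125 218.125] [ 0.4504 -0.3441] [ 0.4499 -0.3315]
[312.125 208.375] [ 0.4759 -0.24  ] [ 0.4743 -0.2322]
bottle [ 0.6488 -0.1845  0.15  ]
spool [0.7156 0.1168 0.04  ]
driver [ 0.4579 -0.1124  0.02  ]
driver tip [ 0.6218 -0.1077  0.01  ]
```

```bash
cat >> h.py <<'E'
from rig import bot,set_gripper,planner,sense,job
from scipy.spatial.transform import Rotation as Ro
np.set_printoptions(precision=4,suppress=True)
VA=np.radians(-60.7); OUT=np.array([np.cos(VA),np.sin(VA),0]); SEAT=np.array([.511,.2905,0])   # OUT = v_stop -x
def down(a):   # closing line at world angle a
    y=np.array([np.cos(a),np.sin(a),0]); z=np.array([0,0,-1.]); q=Ro.from_matrix(np.c_[np.cross(y,z),y,z]).as_quat(); return q[[3,0,1,2]]
def st(m=''):
    s=sense(); print(m,round(s['clock'],2),s['eef_pos'],'F',s['ft_force'],'w',round(s['grip_width'],3),'ff',np.round(s['finger_force'],1)); return s
E
python3 - <<'E'
from h import *
C=np.array([.4375,.0305,0]); S0=np.array([.429,-.2778,0]); print(sense()['qpos'])
tab=(np.array([185+(628-450)/5,195+135/5])); print('tab',onplane('top',tab,.085)[0]-C)
for k in(0,np.pi):
  for nm,p,a in(('cap',C+[0,0,.06],np.radians(-2)),('seat',SEAT+[0,0,.06],VA+np.pi/2),('scan',S0+[0,0,.046],np.radians(77.5-90)),('read',SEAT+OUT*.198+[0,0,.05],VA+np.pi/2)):
    print(k,nm,planner.inverse_kinematics(p,down(a+k)))
E
```

```text
[-1.3721  0.0879  1.3721  0.      1.6836 -0.1031]
tab [-0.0012 -0.0258  0.085 ]
0 cap [-0.0598 -0.0641  1.865  -0.      1.3407 -0.0249]
0 seat [ 0.4205  0.2595  1.5112 -0.      1.3709 -0.0909]
0 scan [-0.6856  0.1117  1.7156 -0.      1.3144 -0.4675]
0 read [ 0.0999  0.3333  1.4381 -0.      1.3702 -0.4115]
3.141592653589793 cap None
3.141592653589793 seat None
3.141592653589793 scan None
3.141592653589793 read None
```

Run:
```python
from h import *
C=np.array([.4375,.0305,0]); a=np.radians(-2)
set_gripper(1.0,15)
bot.goto(C+[0,0,.17],down(a)); bot.move_straight(C+[0,0,.06],speed=.12)
st('at'); set_gripper(0.0,15); st('grip')
bot.move_straight(C+[0,0,.10],speed=.1); st('lift')
b=VA+np.pi/2; P=SEAT+OUT*.045
bot.goto(P+[0,0,.10],down(b)); bot.move_straight(P+[0,0,.061],speed=.08); st('down')
cv2.imwrite('pics/t1.png',imaging.grab_frame('top')[:,:,::-1])
cv2.imwrite('pics/s1.png',imaging.grab_frame('scene')[:,:,::-1])
s=cv2.imread('pics/s1.png');cv2.imwrite('pics/s1c.png',cv2.resize(s[110:230,260:460],None,fx=4,fy=4,interpolation=cv2.INTER_CUBIC))
```

```text
at 3.61 [0.4382 0.0304 0.0608] F [ 0.3547 -0.6553  0.0496] w 0.999 ff 0.0
grip 4.29 [0.4379 0.0305 0.0602] F [ 2.3252 -0.5777 -0.0784] w 0.586 ff 15.0
lift 4.84 [0.437  0.0305 0.0995] F [-0.2828  0.1791 -2.9954] w 0.584 ff 15.0
down 6.43 [0.5327 0.251  0.0601] F [-0.1988  0.0691 -2.4153] w 0.584 ff 15.0
```

View pics/s1c.png

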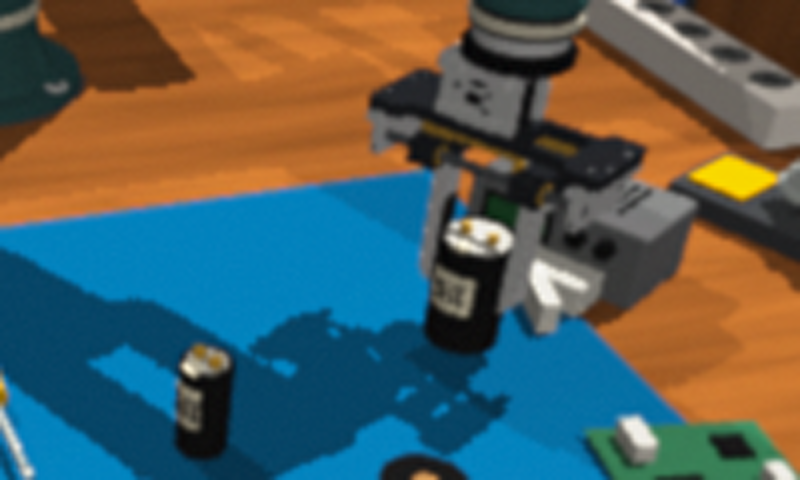

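The gripped capacitor stands just outside the V, at about (467,290) in the crop, with its label facing out. Next comes the guarded push.

Run:
```python
from h import *
N=np.array([-OUT[1],OUT[0],0])
f0=sense()['ft_force']
for d in list(np.arange(.035,.0081,-.009))+list(np.arange(.006,-.0081,-.001)):
    bot.move_straight(SEAT+OUT*d+[0,0,.0605],speed=.04); bot.dwell(.08)
    s=sense(); f=s['ft_force']-f0; e=s['eef_pos']-SEAT
    print(round(d,4),'act',e@OUT,e@N,'Fout',round(f@OUT,1),'Fn',round(f@N,1),'Fz',round(f[2],1))
    if f@OUT>8: break
print(sense()['clock'])
```

```text
0.035 act 0.03483868795933989 3.3537116899442045e-05 Fout 0.2 Fn 0.4 Fz 0.3
0.026 act 0.025951297030012872 5.188915055328185e-06 Fout 0.1 Fn 0.4 Fz 0.8
0.017 act 0.016932421305139972 -5.367851977918116e-06 Fout 0.0 Fn 0.7 Fz 0.6
0.006 act 0.005957142749139203 -2.4883291431579635e-07 Fout -0.9 Fn 0.1 Fz 0.2
0.005 act 0.005102395966990748 -4.653071991511012e-06 Fout -1.2 Fn -1.0 Fz -0.5
0.004 act 0.004008360586074348 -1.5069841273066387e-06 Fout -0.4 Fn -0.0 Fz 1.1
0.003 act 0.0029890025715091375 4.404759987090566e-06 Fout -0.6 Fn -0.4 Fz 0.9
0.002 act 0.0019807076867272423 -7.229934010647386e-06 Fout -0.4 Fn -0.0 Fz 0.1
0.001 act 0.0010308010664063162 -0.00011914159793625143 Fout -0.1 Fn -0.7 Fz 0.7
0.0 act 0.0004600130082793479 -0.00035592141610838997 Fout 1.8 Fn -1.5 Fz 1.3
-0.001 act -4.496431164904591e-05 -0.00060259868352125 Fout 3.5 Fn -2.5 Fz 0.7
-0.002 act -0.0005448691652601775 -0.0007983399534387303 Fout 4.9 Fn -3.2 Fz 1.8
-0.003 act -0.001085521229041735 -0.0007451764423557404 Fout 5.8 Fn -3.8 Fz 1.6
-0.004 act -0.0018051396796761486 -0.0007254046139544459 Fout 7.2 Fn -4.0 Fz 1.7
-0.005 act -0.0026446787633677116 -0.000699732156371849 Fout 6.7 Fn -2.9 Fz 2.3
-0.006 act -0.003567812399614727 -0.0006800211851098319 Fout 7.0 Fn -4.1 Fz 3.2
-0.007 act -0.004336592412442147 -0.0006765629396530188 Fout 7.2 Fn -2.3 Fz 4.0
-0.008 act -0.0050685586924961905 -0.0006610402487791231 Fout 8.5 Fn -4.3 Fz 4.8
13.1083
```

Run:
```python
from h import *
N=np.array([-OUT[1],OUT[0],0])
set_gripper(.85); st('open')
p=sense()['eef_pos']; bot.move_straight([p[0],p[1],.15],speed=.15)
set_gripper(0.0,15)
B=SEAT-N*.0008
bot.move_straight(B+OUT*.062+[0,0,.13],speed=.15); bot.move_straight(B+OUT*.062+[0,0,.042],speed=.15); bot.dwell(.15)
f0=sense()['ft_force']
for d in [.05,.042]+list(np.arange(.039,.022,-.001)):
    bot.move_straight(B+OUT*d+[0,0,.042],speed=.05); bot.dwell(.05)
    s=sense(); f=s['ft_force']-f0; e=s['eef_pos']-SEAT
    print(round(d,4),'act',e@OUT,e@N,'Fout',round(f@OUT,1),'Fn',round(f@N,1))
    if f@OUT>6: break
bot.move_straight(B+OUT*.062+[0,0,.042],speed=.1)
bot.move_straight(B+OUT*.09+[0,0,.16],speed=.2); st()
bot.goto([.43,-.20,.17],down(np.radians(-12.5)));st()
for n in('top','scene'): cv2.imwrite(f'pics/{n}2.png',imaging.grab_frame(n)[:,:,::-1])
t=cv2.imread('pics/top2.png');s=cv2.imread('pics/scene2.png')
W=np.zeros((600,800,3),np.uint8)
W[:300,:400]=cv2.resize(t[170:245,45:145],None,fx=4,fy=4,interpolation=cv2.INTER_CUBIC)
W[:300,400:]=cv2.resize(s[130:205,340:440],None,fx=4,fy=4,interpolation=cv2.INTER_CUBIC)
W[300:,:400]=cv2.resize(t[195:255,280:360],None,fx=5,fy=5)
W[300:,400:]=cv2.resize(s[160:235,150:250],None,fx=4,fy=4)
cv2.imwrite('pics/c2.png',W)
```

```text
open 13.7 [0.5071 0.2978 0.0606] F [-0.3245 -0.8104  0.3196] w 0.851 ff 0.0
0.05 act 0.04974507722286113 -0.0008145766653362001 Fout 0.0 Fn 1.5
0.042 act 0.04183472923539731 -0.0008394538969169273 Fout -0.3 Fn 0.8
0.039 act 0.039261328246332876 -0.0006823831286061678 Fout 1.8 Fn 1.3
0.038 act 0.03892818680527056 -0.000611757657770112 Fout 3.7 Fn 0.7
0.037 act 0.038717097956430815 -0.0006083517945489897 Fout 7.8 Fn 0.1
 20.07 [0.5535 0.2118 0.1587] F [ 0.1952  0.3447 -0.494 ] w 0.005 ff 0.0
 21.65 [ 0.4304 -0.1993  0.1698] F [ 0.2388  0.2438 -0.2124] w 0.008 ff 0.0
```

View pics/c2.png

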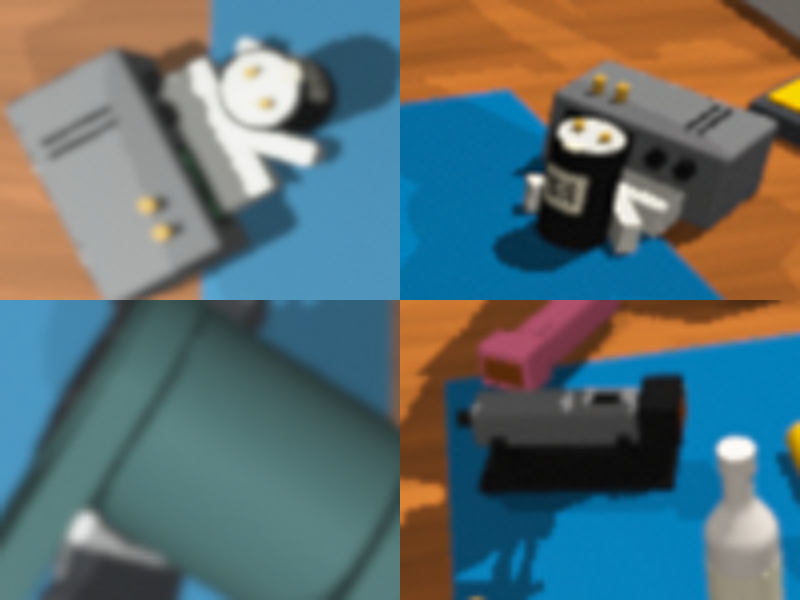

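The capacitor sits against both faces with its label facing out, at about (590,190) in the scene crop, and the scanner is undisturbed in its rest. Next I grasp the scanner.

Run:
```python
from h import *
S0=np.array([.429,-.2778,0]); a=np.radians(77.5-90)
set_gripper(.75,25)
bot.move_straight(S0+[0,0,.16],down(a),speed=.2); bot.move_straight(S0+[0,0,.048],speed=.12); st('at')
set_gripper(0.0,25); st('grip'); bot.dwell(.2); s=st()
np.save('rest.npy',np.r_[s['eef_pos']])
bot.move_straight(S0+[0,0,.12],speed=.12); st('lift')
b=VA+np.pi/2
bot.move_straight([.44,-.05,.13],down((a+b)/2),speed=.25)
R=SEAT-np.array([-OUT[1],OUT[0],0])*.0008+OUT*.1905
bot.move_straight(R+[0,0,.13],down(b),speed=.2)
for n in('top','scene'): cv2.imwrite(f'pics/{n}3.png',imaging.grab_frame(n)[:,:,::-1])
st()
s=cv2.imread('pics/scene3.png');cv2.imwrite('pics/c3.png',cv2.resize(s[90:240,240:440],None,fx=4,fy=4,interpolation=cv2.INTER_CUBIC))
```

```text
at 24.52 [ 0.4296 -0.2781  0.0489] F [ 0.1947  0.4659 -0.2656] w 0.75 ff 0.0
grip 25.18 [ 0.4294 -0.278   0.0482] F [ 2.3633 -0.5019 -0.1096] w 0.362 ff 25.0
 25.38 [ 0.4294 -0.278   0.0482] F [ 2.2303 -0.111   0.8211] w 0.36 ff 25.0
lift 26.13 [ 0.4283 -0.2773  0.119 ] F [ 0.4175  0.4912 -2.2501] w 0.359 ff 25.0
 28.64 [0.6032 0.1232 0.1302] F [-0.5125  0.6925 -1.3943] w 0.358 ff 25.0
```

View pics/c3.png

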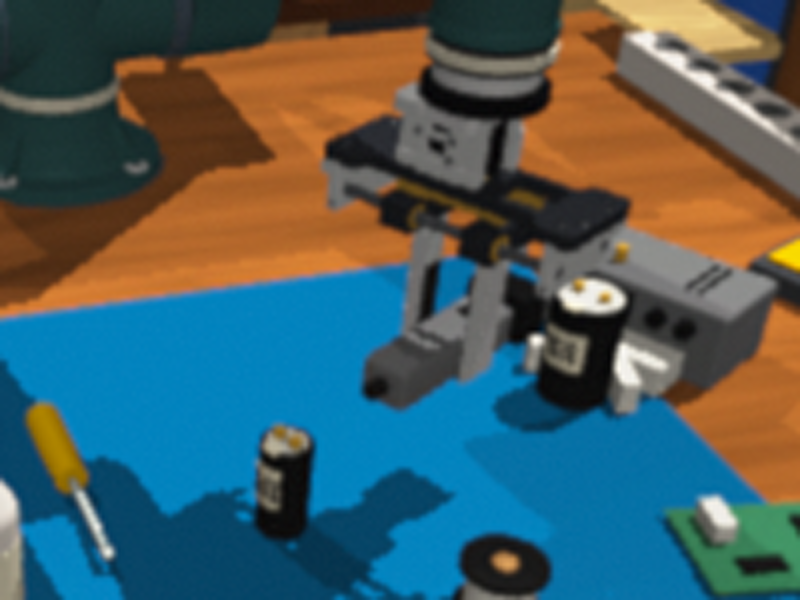

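The scanner is held level, pointing at the seated capacitor's label. I lower it and read.

Run:
```python
from h import *
R=SEAT-np.array([-OUT[1],OUT[0],0])*.0008+OUT*.1905
bot.move_straight(R+[0,0,.052],speed=.1); st(); bot.dwell(.3)
cv2.imwrite('pics/top4.png',imaging.grab_frame('top')[:,:,::-1]);cv2.imwrite('pics/scene4.png',imaging.grab_frame('scene')[:,:,::-1])
bot.dwell(2.2); st()
t=cv2.imread('pics/top4.png');s=cv2.imread('pics/scene4.png')
W=np.zeros((600,800,3),np.uint8)
W[:300,:400]=cv2.resize(t[165:240,90:190],None,fx=4,fy=4,interpolation=cv2.INTER_CUBIC)
W[:,400:]=cv2.resize(s[120:240,325:405],(400,600),interpolation=cv2.INTER_CUBIC)
cv2.imwrite('pics/c4.png',W)
```

```text
29.57 [0.6042 0.1241 0.0529] F [ 0.9171  0.275  -1.302 ] w 0.361 ff 25.0
 32.17 [0.6036 0.124  0.052 ] F [-0.0004  0.0513 -1.3494] w 0.362 ff 25.0
```

View pics/c4.png

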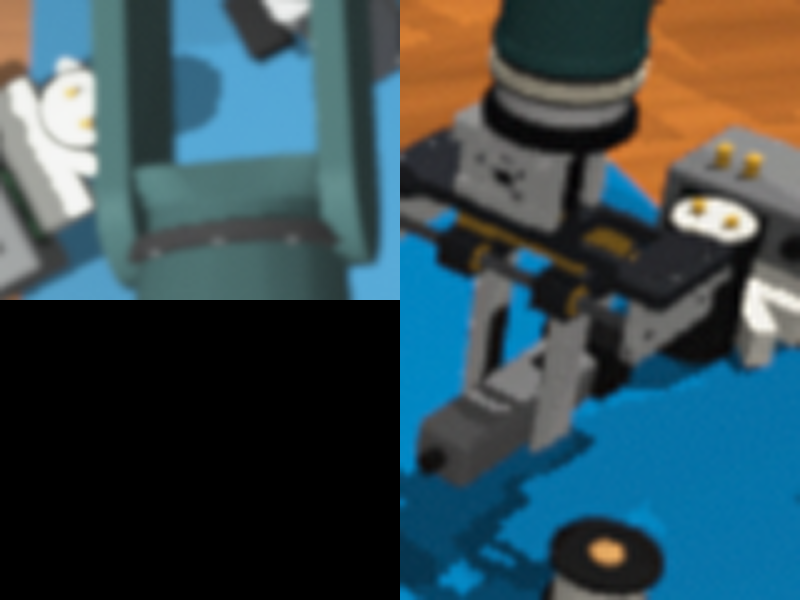

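Scene crop: the scanner is level, with its tail face around (445,445), and points at the capacitor, which stands in the V. Next I check the aim numerically from these pictures.

Run:
```python
from h import *
for z,p in((.091,[(108,188),(111.75,195.75)]),(.085,[(118,187)])): print(onplane('top',p,z))
t=cv2.imread('pics/top2.png');x,y,w,h=95,175,40,40
E=sense()['eef_pos']; X=-OUT; Y=np.cross([0,0,1],X)
def P(sx,sy,sz): return E+X*(sx+.008)+Y*sy+np.array([0,0,sz-.020])
pts=[P(-.073,s*.017,z) for s in(1,-1) for z in(0,.03)]+[P(.045,.017,.03),P(.045,-.017,.03),P(.075,.023,.0),P(.075,-.023,.036),P(.075,-.023,0)]
q=proj('scene',pts)
s=cv2.imread('pics/scene4.png'); W=cv2.resize(s[150:230,320:400],None,fx=7,fy=7,interpolation=cv2.INTER_CUBIC)
for u in q: cv2.drawMarker(W,tuple(np.round((u-[320,150]+.5)*7).astype(int).tolist()),(0,0,255),0,9,1)
cv2.imwrite('pics/c5.png',W)
```

```text
[[0.5199 0.2927 0.091 ]
 [0.5002 0.2825 0.091 ]]
[[0.5231 0.2691 0.085 ]]
```

View pics/c5.png

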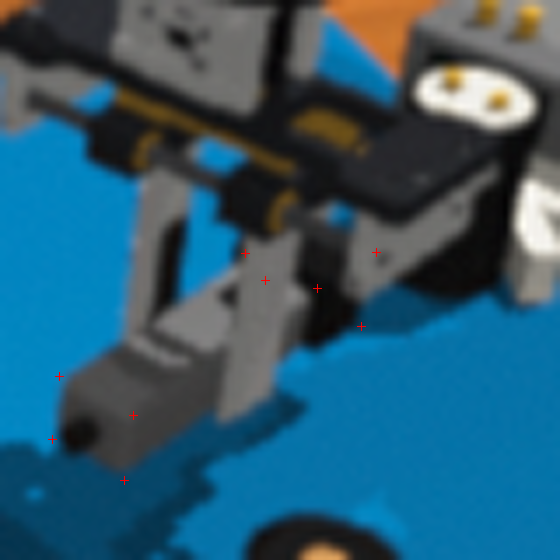

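Projected corners match the picture to about 2 px: tail (124,480) against the observed (122,467). So the scanner is level, 8 cm out, and within 2° of square to the label. I return it to the rest.

Run:
```python
from h import *
S0=np.array([.429,-.2778,0]); a=np.radians(77.5-90); b=VA+np.pi/2
R=SEAT-np.array([-OUT[1],OUT[0],0])*.0008+OUT*.1905
bot.dwell(.5)
bot.move_straight(R+[0,0,.13],speed=.12)
bot.move_straight([.44,-.05,.13],down((a+b)/2),speed=.2)
bot.move_straight(S0+[0,0,.12],down(a),speed=.2); bot.dwell(.2); st('above')
bot.move_straight(S0+[0,0,.075],speed=.1); bot.dwell(.1)
for z in(.065,.057,.052,.050,.049,.0482):
    bot.move_straight(S0+[0,0,z],speed=.04); bot.dwell(.08); s=st(z)
    if s['ft_force'][2]>4 or np.linalg.norm(s['ft_force'][:2])>12: print('contact');break
```

```text
above 36.31 [ 0.4292 -0.277   0.1202] F [-0.4138 -0.4863 -1.4337] w 0.361 ff 25.0
0.065 37.49 [ 0.429  -0.2778  0.0649] F [ 0.8868  0.293  -1.2905] w 0.362 ff 25.0
0.057 37.92 [ 0.429  -0.2778  0.0569] F [-0.1876 -0.1605 -2.129 ] w 0.356 ff 25.0
0.052 38.28 [ 0.4289 -0.2778  0.0519] F [ 0.4031 -0.2561 -2.1727] w 0.362 ff 25.0
0.05 38.62 [ 0.4291 -0.2778  0.05  ] F [ 0.0848  0.1578 -2.0782] w 0.36 ff 25.0
0.049 38.95 [ 0.4292 -0.2779  0.0491] F [ 1.4457  0.407  -0.6423] w 0.364 ff 25.0
0.0482 39.28 [ 0.4293 -0.2779  0.0484] F [ 2.0172 -0.1586 -0.3025] w 0.356 ff 25.0
```

```bash
python3 - <<'E'
from h import *
S0=np.array([.429,-.2778,0])
set_gripper(.7); bot.dwell(.2); bot.move_straight(S0+[0,0,.17],speed=.12)
bot.goto([.27,-.45,.25],down(np.radians(-30))); st()
t=imaging.grab_frame('top')[:,:,::-1]; s=imaging.grab_frame('scene')[:,:,::-1]
cv2.imwrite('pics/top0.png',t); cv2.imwrite('pics/topEnd.png',t)
W=np.zeros((600,800,3),np.uint8)
W[:300,:400]=cv2.resize(t[170:245,45:145],None,fx=4,fy=4); W[:300,400:]=cv2.resize(t[190:265,275:375],None,fx=4,fy=4)
W[300:]=cv2.resize(s[130:280,140:540],(800,300)) 
cv2.imwrite('pics/c6.png',W)
E
python3 meas.py | grep -E "scbar|bottle|slim"
python3 - <<'E'
import sys; sys.argv=['x']
E
```

```text
42.3 [ 0.2705 -0.4492  0.2491] F [ 0.0365  0.5835 -0.4262] w 0.696 ff 0.0
slim (0.6077002286911011, 0.01903868466615677) 0.01960066333413124 ((606.58349609375, 19.33802032470703), (30.19294548034668, 37.246726989746094), 17.98792839050293) [array([0.5902, 0.0004]), array([0.6213, 0.037 ])]
scbar ((425.2063903808594, -283.2331848144531), (116.43058013916016, 32.97611618041992), 76.79693603515625)
bottle [ 0.6488 -0.1845  0.15  ]
```

View pics/c6.png

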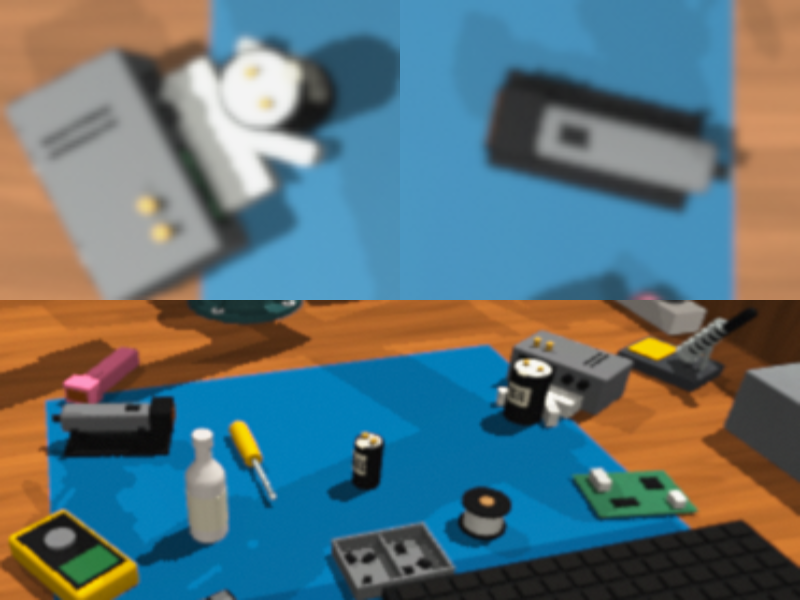

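The capacitor is upright in the V (scene crop (528,390)). The scanner is in both yokes, within about 2.5 mm of its first place, and the bystanders look undisturbed. I hand in the job.

```bash
python3 -c "
from rig import job,sense
print(job.close_job())"
```

```text
the job is handed in; nothing more can be done
None
```

I seated the thicker capacitor in the V-stop, held the scanner on its label from about 8 cm for over two seconds, and laid the scanner back in its rest; the job was handed in after about 42 s, but no verdict came back.

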